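Clamp a slotted specimen carrier on the microscope stage block

TASK

Take the slotted specimen carrier out of the rack and set it down flat on the rubber mat, let go, and take it again by its ends, which the rails leave free. Lay it in the open end of the channel of the stage block with the slot towards the stud, slide it home under the knurled nut until the slot closes on the stud, then screw the nut down clockwise until it stops tight on the carrier. Do not drop the carrier, and leave the unslotted carrier, the vial and the slide box where they are.

Things in the scene. Friction and masses are not known exactly. Their poses are not given: they have to be found in the camera images.
- carrier_center (a point): Centre (half-way up) of the slotted specimen carrier, a loose aluminium block 64 long (its x) x 40 wide (its y) x 20 high, 120 g (may vary by a third), with a small glass window on top of its rear half. A through slot 10 wide and 22 deep is open at its +x end face, on the centre line. Starts in one of the two places of the rack.
- spare_center (a point): Centre (half-way up) of the other carrier: same 64 x 40 x 20 block but with no slot; it stays in the rack.
- rack: Fixed grey plastic rack; origin under its centre. Base 94 (x) x 190 (y) x 6 high; the two carriers lie on the base at y = +42.5 and -42.5, lengthwise along its x, both +x ends to the rack's +x. Walls 8 thick and 30 high along both x ends stand 5 from the carriers' ends (no room for fingers there); the carriers' long sides are free, 45 apart.
- mat: Fixed black rubber mat 130 x 130, top 3 above the bench; origin under its centre.
- stage: Fixed dark steel stage block; origin on the bench under the stud; z up. Plate 12 high, x -145 to +35, 74 wide; its top is the floor of a channel along x, 43 wide, between rails: first pair x -114 to -70, 20 high above the floor, tops bevelled; second pair x -20 to +30, 10 high, flared mouth from x -35. Stud at x 0, y 0: 6 diameter, top 62 above the bench. The carrier slides towards +x.
- stage_lay (a point): Point on the channel floor (12 above the bench) between the first rails, 92 before the stud, axes as the stage block's: the carrier is laid here by its centre, slot to +x, its ends standing 10 free beyond the rails.
- stage_home (a point): Point on the channel floor 13 before the stud, axes as the stage block's: the carrier's centre is above it when it is fully home, its slot bottom against the stud.
- nut_z: The brass knurled nut on the stud, a cylinder 36 diameter and 22 high; origin at the centre of its underside. At joint 0 the underside is 35.7 above the bench, 3.7 above the top of a carrier in the channel.
- nut (a joint): Turn of the nut in rad, growing clockwise seen from above. Starts between 0.4 and 1.0; it moves down 1.5 mm per rad, meets a carrier under it at about 2.4 to 2.5 and stops hard at 3.0. It turns with about 0.08 N m of friction, more once it presses, and stays where it is left.
- vial_mid (a point): Middle of a loose amber glass vial with black cap, 34 diameter, 65 high; leave alone.
- slidebox_mid (a point): Middle of a loose blue and white slide box 72 x 102 x 32 high; leave alone.
Things that resemble listed ones, but are neither listed nor needed, are in the scene too. There is more than one size of the stage; the job needs the largest.

How it is judged:
On the way, in this order (a step that is already met when the one before it is completed fails the run):
1. the slotted carrier lies flat and let go on the rubber mat (centre over the mat) (x of carrier_center in the frame of mat between -0.065 and 0.065 m and y of carrier_center in the frame of mat between -0.065 and 0.065 m and z of carrier_center in the frame of mat between 0.01 and 0.016 m and angle between carrier_center's own z axis and vertical below 0.1 rad and contact force between the fingers and carrier below 0.05 N and linear speed of carrier below 0.03 m/s), for 0.1 s.
2. the slotted carrier lies in the stage block's channel, short of the nut (x of carrier_center in the frame of stage between -0.12 and -0.03 m and y of carrier_center in the frame of stage between -0.005 and 0.005 m and z of carrier_center in the frame of stage between 0.019 and 0.025 m and angle between carrier_center's own z axis and vertical below 0.06 rad), for 0.1 s.
3. the carrier is slid home under the nut, slot on the stud (centre within 6 mm along the channel) (x of carrier_center in the frame of stage between -0.019 and -0.007 m and y of carrier_center in the frame of stage between -0.004 and 0.004 m and z of carrier_center in the frame of stage between 0.019 and 0.025 m and angle between carrier_center's own z axis and vertical below 0.06 rad and angle between the x axis of carrier_center and the x axis of stage, either way round below 0.15 rad), for 0.1 s.
At the end, for the whole second after the job is handed in: The slotted carrier lies flat in the channel, slot on the stud (centre within 6 mm along and 4 mm across of home), the nut is screwed down to within 0.25 rad of its stop and presses on the carrier with more than 8 N; the unslotted carrier, vial and slide box are where they were; nothing moves (all of step 3 and value of joint nut above 2.75 rad and contact force between nut_z and carrier above 8 N and linear speed of carrier below 0.02 m/s); the robot touches nothing.
It fails at once if the unslotted carrier is moved more than 15 mm (distance of spare_center from where it was at the start of the episode above 0.015 m).
It fails at once if the vial is moved more than 20 mm (distance of vial_mid from where it was at the start of the episode above 0.02 m).
It fails at once if the slide box is moved more than 20 mm (distance of slidebox_mid from where it was at the start of the episode above 0.02 m).
It fails at once if the carrier is dropped (falls free faster than 0.7 m/s) (contact force between the fingers and carrier below 0.05 N and linear speed of carrier above 0.7 m/s).
It also fails if it takes over 72 s, if anything falls off the work surface, if the arm or the gripper's body presses on something with over 40 N, if the wrist force passes 120 N, or if a joint passes its speed limit or range.

ROBOT

A 6-joint arm with a two-finger parallel gripper is mounted at the origin on the work surface. World frame = base frame: x ahead of the robot, y to its left, z up, the work surface at z = 0. Lengths are in m, angles in rad, forces in N, time in s.
With the tool pointing down it reaches from about 0.375 to 0.825 m from the base axis. Payload 5.5 kg.
Tool frame: the origin (TCP) lies midway between the tips of the shut fingers; the grasp point (between the pads) lies 19 mm behind it; y points along the fingers, z is the direction in which the jaws open and shut, and the axes are right-handed (so a half turn about y gives the same grasp; the last joint's range is limited). The gripper opens to 85 mm and grips with 20 to 120 N. Pads are 22 mm wide; open, the fingers measure 114 mm over their backs; the gripper's body (76 mm by 85 mm) begins 54 mm behind the grasp point. The pads swing forward as they close: fully open they stand 13 mm farther back than shut.
Start: joints at [1.216, 0.314, -0.047, 1.21, 0, 1.571], TCP at [0.208, 0.563, 0.231] pointing down, gripper open.
Joint ranges: [-2.67, 2.67], [-0.69, 1.73], [-1.03, 1.25], [-2.08, 2.16], [-1.42, 1.45], [-3.14, 3.14]. Speed limits (rad/s): [2.39, 2.39, 3.01, 3.14, 3.14, 3.14].

INTERFACE

Orientations are given as a unit quaternion [w, x, y, z].
In Python, from cell import env, imaging, trace, mark_of gives the robot as it stands.
- The arm moves only by the tool move_arm, never from a script. Its argument "series" is a list that holds one entry, the list of rows, each a list of 5 numbers: the shift along the tool's x, y, z each as a share of 300 mm, from -1 to 1, then the turn about the tool's y as a share of 120 degrees, from -1 to 1, then the opening, from 0 (shut) to 1 (fully open). A call has exactly 10 rows; each row is the pose to reach, as a shift and turn from the pose commanded when the call began, along the tool's axes at that moment; what a row does not reach only later rows make up. A row lasts 1/12 s, in which the tool goes at most 41.7 mm and 7.16 degrees, less where a joint would pass 70% of its speed; a pose out of reach is approached as far as the arm can. A call with a number of a shift or a turn outside -1 to 1 is refused whole. A call with a gripper value outside its range is refused whole. The fingers move at their own pace and stop on an object; "newtons" is the grip in N (left out, the last holds). Time passes only in rows, so rows that repeat a pose let the fingers close, or fill a call up. It gives the time, the measured TCP pose, the force and the opening at its end, in the units of the state.
- env.observe(): the state, without advancing time (a new reading comes with each control period).
- imaging.read_camera(name): name is "side" or "top" or "wrist"; returns the picture (400x640x3 uint8, blue, green, red); there is no depth.
- imaging.camera_model(name): a dict with "intrinsics" (3x3 intrinsics, pixels), "rvec" (rotation vector, rad) and "tvec" (3), from world to camera coordinates, as OpenCV has them. Camera axes: x right, y down, z forward; pixel columns grow to the right and rows downward; lengths in m; the calibration is good to about 2 mm. A picture is of the moment at which its call begins: read the wrist's pose just before it. camera_model takes no time and is no camera call; for the wrist camera it gives the pose at the moment of the call.
- env.hand_in(): hands the job in, once; it reports no verdict.
Trained networks look in the newest picture that a camera, given by its name, has taken for a name from the list of things; names that differ only in an ending like _2 or _b are one class to them, and where a whole thing is asked for, a point or a joint stands for the part that bears it (a point fixed in the world has none). Each returns a list of dicts, best first, with "score" (0 to 1); they miss things now and then, are a little off and sometimes report something else, mostly with a low value. They report only what shows in the picture. A call takes as long as a camera call. They do not tell look-alikes from the thing itself.
- trace(name, camera): "region" (400x640 bool, what is visible of it) and "xy" ([column, row] in pixels, amid what is visible of it).
- mark_of(name, camera): "xy" ([column, row] in pixels: a listed point, or the origin of a listed thing).
The state is a dict: "clock": time; "joint_pos": joint angles; "dq": joint speeds; "tau": joint torques, N m; "ee_pos": TCP position; "tcp_rot": TCP orientation; "contact_force": force on the tool from outside, world axes, zero at the start; "torque": the same for the moment, N m; "width": finger opening in m.
Only numpy, scipy, OpenCV 4.12 (cv2) and the standard library are available. Lean on these libraries where they do the work, as an engineer would, in place of code of your own. Each camera call takes 0.05 s, during which the arm holds its last target. There are 200 camera calls.

## Working session

There is one attempt and no reset: what is moved stays moved. The work goes in short steps, Python scripts to look and compute and a tool call to move; the robot and the scene stay as the last step left them, time stands still between calls to the robot, and variables do not carry over. Pictures are saved under pics/ and viewed, on a budget of 10 in all, crops included, one or two more only if the job needs it, and the job is handed in when it is done.

Besides the shell and the picture viewer there is one more tool, called after "Emit:" by a JSON object that holds its "fn" and its "kwargs". move_arm: Moves the arm, as the interface text tells. Its arguments: {"type":"object","properties":{"series":{"type":"array","items":{"type":"array","items":{"type":"array","items":{"type":"number"}}}},"newtons":{"type":"number"}},"required":["series"]}

```bash
mkdir -p pics; ls
cat > h.py <<'E'
import numpy as np, cv2
from cell import env, imaging, trace, mark_of
from scipy.spatial.transform import Rotation as R
def cam(n):
    m=imaging.camera_model(n); K=np.array(m["intrinsics"],float); r=cv2.Rodrigues(np.array(m["rvec"],float).reshape(3,1))[0]; t=np.array(m["tvec"],float).reshape(3)
    return K,r,t
def ray(c,xy):
    K,r,t=c; d=r.T@np.linalg.inv(K)@np.array([xy[0],xy[1],1.]); return -r.T@t,d/np.linalg.norm(d)
def at_z(c,xy,z):
    o,d=ray(c,xy); return o+d*(z-o[2])/d[2]
def proj(c,p):
    K,r,t=c; q=K@(r@np.asarray(p,float)+t); return q[:2]/q[2]
def tri(obs):
    A=np.zeros((3,3));b=np.zeros(3)
    for c,xy in obs:
        o,d=ray(c,xy);P=np.eye(3)-np.outer(d,d);A+=P;b+=P@o
    p=np.linalg.solve(A,b)
    return p,[np.linalg.norm(proj(c,p)-xy) for c,xy in obs]
def tool(): 
    s=env.observe(); q=s["tcp_rot"]; return np.array(s["ee_pos"]),R.from_quat([q[1],q[2],q[3],q[0]]).as_matrix()
E
python3 - <<'E'
from h import *
s=env.observe(); print(s); print(tool()[1].round(3))
ims=[]
for n in ["side","top"]:
    im=imaging.read_camera(n); cv2.imwrite(f"pics/{n}0.png",im)
    c=cam(n); print(n,"cam at",(-c[1].T@c[2]).round(3))
    for k in ["carrier_center","spare_center","rack","mat","stage","stage_lay","stage_home","nut_z","nut","vial_mid","slidebox_mid"]:
        try: print(k,[(round(d["score"],2),np.round(d["xy"],1).tolist(),at_z(c,d["xy"],0.02).round(3).tolist()) for d in mark_of(k,n)[:4]])
        except Exception as e: print(k,e)
E
```

```text
pics
{'clock': 0.0, 'joint_pos': array([ 1.21600080e+00,  3.14200349e-01, -4.80837667e-02,  1.21020962e+00,
        2.91122548e-05,  1.57082292e+00]), 'dq': array([-2.33274891e-04, -1.01057941e-03,  1.37964193e-03, -5.85693233e-04,
        8.95403769e-05, -2.11309388e-03]), 'tau': array([-2.09217935e-03, -5.39589143e+01,  3.39751768e+01,  1.89200841e-02,
       -7.08474909e-05, -1.47027990e-07]), 'ee_pos': array([0.20822684, 0.56208509, 0.23044791]), 'tcp_rot': array([-0.69541881,  0.6965966 , -0.12490752,  0.12467546]), 'contact_force': array([-0.49367936, -0.83098267, -0.1804123 ]), 'torque': array([ 0.03344013,  0.00911127, -0.02026842]), 'width': 0.08558903208521344}
[[ 0.938 -0.001  0.347]
 [-0.347 -0.002  0.938]
 [-0.    -1.    -0.002]]
side cam at [0.318 0.711 0.632]
carrier_center [(0.67, [332.1, 303.8], [0.507, 0.24, 0.02])]
spare_center [(0.9, [300.2, 334.8], [0.531, 0.322, 0.02])]
rack [(0.91, [313.5, 325.1], [0.519, 0.295, 0.02]), (0.28, [356.6, 178.4], [0.606, -0.157, 0.02])]
mat [(0.63, [375.0, 235.3], [0.495, 0.032, 0.02])]
stage [(0.98, [357.2, 178.2], [0.605, -0.158,
[... 1222 characters left out ...]
4.8, 263.7], [0.458, -0.352, 0.02])]
stage_lay [(0.96, [369.9, 161.8], [0.73, -0.157, 0.02]), (0.64, [443.6, 289.3], [0.392, -0.346, 0.02]), (0.59, [374.7, 236.5], [0.524, -0.169, 0.02])]
stage_home [(0.86, [442.5, 266.9], [0.449, -0.346, 0.02]), (0.77, [385.3, 209.8], [0.596, -0.198, 0.02]), (0.62, [372.4, 140.7], [0.791, -0.165, 0.02])]
nut_z [(0.56, [446.2, 265.9], [0.452, -0.355, 0.02]), (0.44, [374.4, 136.0], [0.805, -0.17, 0.02])]
nut [(0.56, [446.2, 265.9], [0.452, -0.355, 0.02]), (0.44, [374.4, 136.0], [0.805, -0.17, 0.02])]
vial_mid [(0.69, [305.0, 159.1], [0.733, 0.022, 0.02]), (0.29, [221.9, 239.6], [0.506, 0.234, 0.02])]
slidebox_mid [(0.88, [243.0, 151.9], [0.749, 0.194, 0.02])]
```

View pics/side0.png

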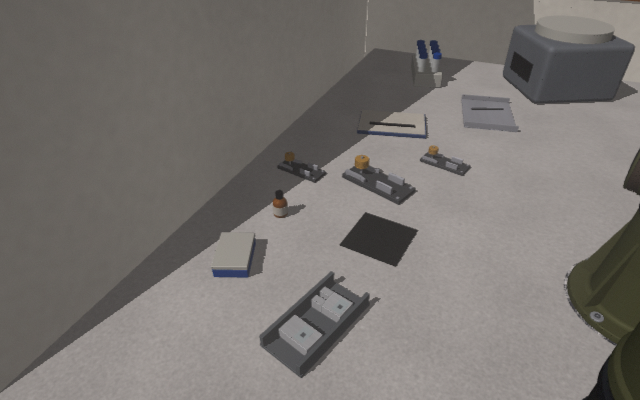

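View pics/top0.png

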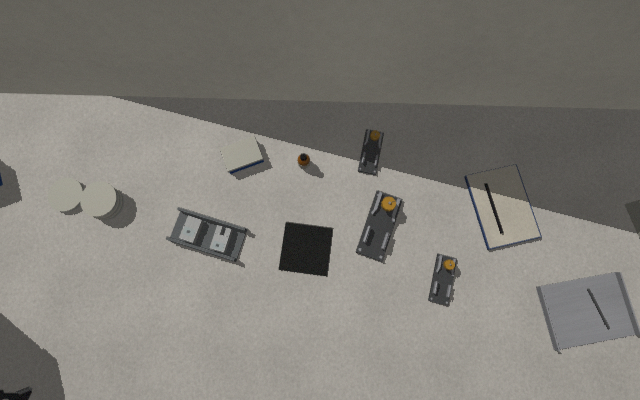

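The largest stage is the middle one, with its nut at about top (390,203). The slotted carrier lies in the rack nearer the mat, at side (332,303) and top (221,238). The spare is at top (192,231). I'll go above the rack.

Emit:
{"fn": "move_arm", "kwargs": {"series": [[[0.95,0,-0.48,-0.075,0.7],[0.95,0,-0.48,-0.075,0.7],[0.95,0,-0.48,-0.075,0.7],[0.95,0,-0.48,-0.075,0.7],[0.95,0,-0.48,-0.075,0.7],[0.95,0,-0.48,-0.075,0.7],[0.95,0,-0.48,-0.075,0.7],[0.95,0,-0.48,-0.075,0.7],[0.95,0,-0.48,-0.075,0.7],[0.95,0,-0.48,-0.075,0.7]]]}}

```text
clock: 2.03
ee_pos: [0.4266, 0.3275, 0.2314]
tcp_rot: [0.704, -0.703, 0.071, -0.071]
contact_force: [-2.1, -0.3, 0.5]
width: 0.0599
```

```bash
cat >> h.py <<'E'
def look(n,names,z=0.02,save=None,k=2):
    im=imaging.read_camera(n); c=cam(n)
    if save: cv2.imwrite(f"pics/{save}.png",im)
    out={}
    for m in names:
        r=mark_of(m,n); out[m]=[d["xy"] for d in r]
        print(n,m,[(round(float(d["score"]),2),np.round(d["xy"],1).tolist(),at_z(c,d["xy"],z).round(4).tolist()) for d in r[:k]])
    return c,out,im
E
python3 - <<'E'
from h import *
p,M=tool(); print(p.round(4)); print(M.round(3)); s=env.observe(); print(s['width'],s['joint_pos'].round(3),s['clock'])
c=cam("wrist"); o=-c[1].T@c[2]; print("wrist cam rel tool",(M.T@(o-p)).round(3), "axis in tool",(M.T@c[1].T).round(2)[:,2], "K",c[0].round(0).tolist())
E
```

```text
[0.4266 0.3275 0.2314]
[[ 0.98 -0.    0.2 ]
 [-0.2   0.    0.98]
 [-0.   -1.    0.  ]]
0.05988397680207988 [ 0.655  0.196 -0.199  1.175  0.     0.856] 2.0333
wrist cam rel tool [-0.081 -0.143  0.001] axis in tool [ 0.31  0.95 -0.  ] K [[321.0, 0.0, 318.0], [0.0, 321.0, 191.0], [0.0, 0.0, 1.0]]
```

Run:
```python
from h import *
import pickle
c,o,im=look("wrist",["carrier_center","spare_center","rack"],0.016,"w1")
pickle.dump((c,o),open("w1.pkl","wb"))
```

```text
wrist carrier_center [(0.62, [261.4, 235.6], [0.5045, 0.2425, 0.016])]
wrist spare_center [(0.78, [331.4, 246.6], [0.5361, 0.3242, 0.016])]
wrist rack [(0.75, [291.6, 235.6], [0.5117, 0.279, 0.016])]
```

Emit:
{"fn": "move_arm", "kwargs": {"series": [[[0.33,0,-0.24,0,0.7],[0.33,0,-0.24,0,0.7],[0.33,0,-0.24,0,0.7],[0.33,0,-0.24,0,0.7],[0.33,0,-0.24,0,0.7],[0.33,0,-0.24,0,0.7],[0.33,0,-0.24,0,0.7],[0.33,0,-0.24,0,0.7],[0.33,0,-0.24,0,0.7],[0.33,0,-0.24,0,0.7]]]}}

```text
clock: 3.07
ee_pos: [0.508, 0.2394, 0.2314]
tcp_rot: [0.704, -0.704, 0.069, -0.069]
contact_force: [0.7, -0.2, 0.2]
width: 0.0599
```

Run:
```python
from h import *
import pickle
c,o,im=look("wrist",["carrier_center","spare_center","rack"],0.016,"w2")
c1,o1=pickle.load(open("w1.pkl","rb"))
for m in o:
    if o[m] and o1[m]: print(m,[tri([(c,a),(c1,b)]) for a in o[m][:1] for b in o1[m][:1]])
for m in ["carrier_center","spare_center"]:
    for d in trace(m,"wrist")[:2]:
        r=cv2.minAreaRect(cv2.findNonZero(d["region"].astype(np.uint8))); 
        P=np.array([at_z(c,q,0.026)[:2] for q in cv2.boxPoints(r)]); print(m,d["score"],d["xy"],P.round(4).tolist())
p,M=tool(); print(p.round(4)); print(M.round(3))
```

```text
wrist carrier_center [(0.68, [313.6, 162.1], [0.5091, 0.2347, 0.016]), (0.2, [15.0, 294.4], [0.6074, -0.1854, 0.016])]
wrist spare_center []
wrist rack [(0.77, [353.2, 163.2], [0.5191, 0.2788, 0.016]), (0.37, [325.6, 328.6], [0.7399, 0.2048, 0.016])]
carrier_center [(array([ 0.51623791,  0.2336538 , -0.01259509]), [np.float64(0.8361987384640659), np.float64(0.7762442434482132)])]
rack [(array([0.52045111, 0.27791467, 0.0019853 ]), [np.float64(2.2676424661294754), np.float64(2.099100036356682)])]
carrier_center 0.69 [318.8, 158.9] [[0.5365, 0.2117], [0.4715, 0.228], [0.4805, 0.2667], [0.5461, 0.2527]]
spare_center 0.83 [392.4, 167.8] [[0.5552, 0.2875], [0.4901, 0.3088], [0.506, 0.35], [0.5725, 0.3311]]
spare_center 0.16 [326.2, 331.2] [[0.7149, 0.1338], [0.6719, 0.2414], [0.7593, 0.265], [0.8096, 0.1516]]
[0.5085 0.2386 0.2313]
[[ 0.981 -0.     0.196]
 [-0.196  0.     0.981]
 [-0.    -1.    -0.   ]]
```

View pics/w2.png

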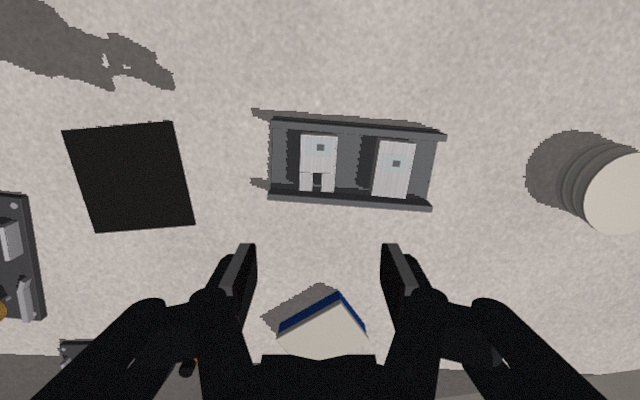

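Run:
```python
from h import *
c=cam("wrist")
a=at_z(c,(277,117),.03);b=at_z(c,(447,133),.03); d=b-a; print("near wall y-angle",np.degrees(np.arctan2(d[1],d[0])),np.linalg.norm(d),a,b)
# refine: carrier top corners via bright region
im=cv2.imread("pics/w2.png"); g=cv2.cvtColor(im,cv2.COLOR_BGR2GRAY)
m=((g>150).astype(np.uint8)*255); m[:125]=0;m[202:]=0;m[:,:280]=0;m[:,345:]=0
cnt=max(cv2.findContours(m,0,2)[0],key=cv2.contourArea); P=np.array([at_z(c,q[0],.026)[:2] for q in cnt],np.float32)
print("carrier",cv2.minAreaRect(P*1000))
m=((g>150).astype(np.uint8)*255); m[:125]=0;m[202:]=0;m[:,:365]=0;m[:,425:]=0
cnt=max(cv2.findContours(m,0,2)[0],key=cv2.contourArea); P=np.array([at_z(c,q[0],.026)[:2] for q in cnt],np.float32)
print("spare",cv2.minAreaRect(P*1000))
ob={}
for n in ["side","top"]:
    cc,o,_=look(n,["carrier_center","spare_center"],.016)
    imm=_
    for k in ["mat","stage"]:
        for t in trace(k,n)[:3]:
            r=cv2.minAreaRect(cv2.findNonZero(t["region"].astype(np.uint8))); print(n,k,round(t["score"],2),np.round(at_z(cc,t["xy"],.003),3),[at_z(cc,q,.003 if k=="mat" else .012)[:2].round(3).tolist() for q in cv2.boxPoints(r)])
    ob[n]=(cc,o)
for k in ["carrier_center","spare_center"]: print(k,tri([(ob[n][0],ob[n][1][k][0]) for n in ob]))
```

```text
near wall y-angle 73.50195762927618 0.18098447004466325 [0.4515126  0.20690496 0.03      ] [0.50290903 0.3804382  0.03      ]
carrier ((510.0718688964844, 238.80160522460938), (39.393531799316406, 63.01927947998047), 75.78645324707031)
spare ((533.3338623046875, 319.79827880859375), (39.08832931518555, 63.077796936035156), 72.80471801757812)
side carrier_center [(0.68, [329.2, 306.2], [0.5113, 0.2439, 0.016]), (0.44, [379.5, 237.3], [0.485, 0.0302, 0.016])]
side spare_center [(0.84, [301.9, 335.6], [0.5291, 0.3196, 0.016]), (0.64, [391.5, 185.2], [0.5171, -0.1688, 0.016])]
side mat 0.93 [0.492 0.018 0.003] [[0.556, 0.075], [0.575, -0.065], [0.422, -0.041], [0.42, 0.088]]
side stage 0.86 [ 0.81  -0.181  0.003] [[0.823, -0.132], [0.851, -0.228], [0.705, -0.195], [0.687, -0.106]]
side stage 0.84 [ 0.539 -0.17   0.003] [[0.641, -0.164], [0.649, -0.295], [0.457, -0.195], [0.463, -0.085]]
top carrier_center [(0.87, [216.9, 237.6], [0.5109, 0.2485, 0.016]), (0.44, [206.0, 234.6], [0.5181, 0.2779, 0.016])]
top spare_center [(0.62, [191.2, 231.4], [0.5256, 0.3179, 0.016])]
top mat 0.58 [0.493 0.017 0.003] [[0.43, 0.086], [0.565, 0.075], [0.552, -0.061], [0.417, -0.046]]
top stage 0.75 [ 0.419 -0.356  0.003] [[0.361, -0.305], [0.485, -0.332], [0.477, -0.387], [0.353, -0.358]]
top stage 0.74 [ 0.55  -0.184  0.003] [[0.483, -0.116], [0.654, -0.174], [0.63, -0.248], [0.46, -0.188]]
top stage 0.63 [ 0.614 -0.214  0.003] [[0.615, -0.181], [0.642, -0.208], [0.616, -0.233], [0.589, -0.207]]
carrier_center (array([0.51023308, 0.24724532, 0.02032378]), [np.float64(0.1571362465973084), np.float64(0.10618787420877937)])
spare_center (array([0.52753515, 0.31875151, 0.01504965]), [np.float64(1.109926808205875), np.float64(0.7022982843484324)])
```

Slotted carrier: centre (0.510, 0.239), x axis at -16°, slot facing outward. Its size fits the known block with the top at 26 mm. Next I descend.

Emit:
{"fn": "move_arm", "kwargs": {"series": [[[0.005,0.1,0,0.039,0.7],[0.005,0.22,0,0.039,0.7],[0.005,0.34,0,0.039,0.7],[0.005,0.45,0,0.039,0.7],[0.005,0.54,0,0.039,0.7],[0.005,0.6,0,0.039,0.7],[0.005,0.65,0,0.039,0.7],[0.005,0.69,0,0.039,0.7],[0.005,0.72,0,0.039,0.7],[0.005,0.735,0,0.039,0.7]]]}}

```text
clock: 4.7
ee_pos: [0.5094, 0.2379, 0.0096]
tcp_rot: [-0.7, 0.701, -0.099, 0.098]
contact_force: [0.1, 0.2, 0.4]
width: 0.0599
```

Emit:
{"fn": "move_arm", "kwargs": {"series": [[[0,0,0,0,0],[0,0,0,0,0],[0,0,0,0,0],[0,0,0,0,0],[0,0,0,0,0],[0,0,0,0,0],[0,0,0,0,0],[0,0,0,0,0],[0,0,0,0,0],[0,0,0,0,0]]], "newtons": 60}}

```text
clock: 5.53
ee_pos: [0.5104, 0.2384, 0.0113]
tcp_rot: [0.7, -0.7, 0.098, -0.099]
contact_force: [-0.9, -0.5, 6.1]
width: 0.0386
```

Emit:
{"fn": "move_arm", "kwargs": {"series": [[[0,-0.06,0,0,0],[0,-0.15,0,0,0],[0,-0.25,0,0,0],[0,-0.3,0,0,0],[0.01,-0.32,-0.06,0,0],[0.04,-0.32,-0.18,0,0],[0.06,-0.32,-0.3,0,0],[0.08,-0.32,-0.42,0,0],[0.105,-0.32,-0.54,0,0],[0.12,-0.32,-0.64,0,0]]]}}

```text
clock: 6.37
ee_pos: [0.4909, 0.0416, 0.1064]
tcp_rot: [-0.7, 0.7, -0.099, 0.098]
contact_force: [0.2, 0.1, -1.1]
width: 0.0384
```

Emit:
{"fn": "move_arm", "kwargs": {"series": [[[0.02,0,-0.07,0,0],[0.026,0,-0.1,0,0],[0.026,0.06,-0.1,0,0],[0.026,0.12,-0.1,0,0],[0.026,0.17,-0.1,0,0],[0.026,0.2,-0.1,0,0],[0.026,0.22,-0.1,0,0],[0.026,0.23,-0.1,0,0],[0.026,0.23,-0.1,0,0],[0.026,0.23,-0.1,0,0]]]}}

```text
clock: 7.2
ee_pos: [0.4913, 0.013, 0.0382]
tcp_rot: [0.7, -0.7, 0.098, -0.099]
contact_force: [0.6, 0.2, -1.7]
width: 0.0381
```

Run:
```python
from h import *
p,M=tool(); s=env.observe(); print(p.round(4),M[:,0].round(3),s['contact_force'].round(1),s['width'],s['joint_pos'].round(2))
for n in ["top","side"]: c,o,_=look(n,["carrier_center","mat","nut_z"],.02,"m_"+n)
```

```text
[0.4913 0.013  0.0382] [ 0.961 -0.275  0.001] [ 0.6  0.2 -1.7] 0.038120546913890004 [ 0.03  0.28 -0.57  0.72  0.    0.31]
top carrier_center []
top mat []
top nut_z [(0.67, [446.8, 263.7], [0.4577, -0.3573, 0.02]), (0.59, [301.8, 158.0], [0.7356, 0.0306, 0.02])]
side carrier_center [(0.71, [382.8, 221.6], [0.4932, -0.0184, 0.02])]
side mat [(0.89, [375.9, 235.1], [0.4932, 0.0309, 0.02]), (0.53, [298.6, 334.1], [0.5341, 0.3217, 0.02])]
side nut_z [(0.67, [361.2, 164.9], [0.6166, -0.2224, 0.02]), (0.51, [292.5, 160.6], [0.7944, -0.1689, 0.02])]
```

Emit:
{"fn": "move_arm", "kwargs": {"series": [[[0,0.03,0,0,0],[0,0.05,0,0,0],[0,0.065,0,0,0],[0,0.075,0,0,0],[0,0.083,0,0,0],[0,0.088,0,0,0],[0,0.092,0,0,0],[0,0.095,0,0,0],[0,0.097,0,0,0],[0,0.097,0,0,0]]]}}

```text
clock: 8.43
ee_pos: [0.491, 0.0128, 0.0087]
tcp_rot: [-0.7, 0.7, -0.098, 0.099]
contact_force: [0.0, -1.3, -0.5]
width: 0.0388
```

Emit:
{"fn": "move_arm", "kwargs": {"series": [[[0,0.003,0,0,0],[0,0.003,0,0,0],[0,0.003,0,0,0.5],[0,0.003,0,0,0.6],[0,0.003,0,0,0.7],[0,0.003,0,0,0.7],[0,0.003,0,0,0.7],[0,0.003,0,0,0.7],[0,0.003,0,0,0.7],[0,0.003,0,0,0.7]]]}}

```text
clock: 9.27
ee_pos: [0.491, 0.0128, 0.0078]
tcp_rot: [-0.7, 0.7, -0.098, 0.098]
contact_force: [0.6, -0.0, -0.2]
width: 0.0597
```

Emit:
{"fn": "move_arm", "kwargs": {"series": [[[0,-0.08,0,0,0.7],[0,-0.18,0,0,0.7],[0,-0.28,0,-0.05,1],[0,-0.38,0,-0.1,1],[0,-0.48,0,-0.15,1],[0,-0.55,0,-0.2,1],[0,-0.58,0,-0.26,1],[0,-0.6,0,-0.32,1],[0,-0.6,0,-0.38,1],[0,-0.6,0,-0.42,1]]]}}

```text
clock: 10.1
ee_pos: [0.4913, 0.0128, 0.1885]
tcp_rot: [-0.675, 0.675, 0.211, -0.211]
contact_force: [-0.8, 0.3, 0.3]
width: 0.0853
```

Run:
```python
from h import *
p,M=tool(); s=env.observe(); print(p.round(4),M[:,0].round(3),s['contact_force'].round(1),s['width'])
c,o,im=look("wrist",["carrier_center","mat","nut_z","stage"],.013,"w3")
import pickle; pickle.dump((c,o),open("w3.pkl","wb"))
for d in trace("carrier_center","wrist")[:2]:
    print(d["score"],d["xy"]); cnt=cv2.findNonZero(d["region"].astype(np.uint8)); P=np.array([at_z(c,q[0],.023)[:2] for q in cnt],np.float32)*1000; print(cv2.minAreaRect(P))
c2,o2,_=look("side",["carrier_center"],.013); print(tri([(c,o["carrier_center"][0]),(c2,o2["carrier_center"][0])]))
```

```text
[0.4913 0.0128 0.1885] [0.822 0.57  0.001] [-0.8  0.3  0.3] 0.08529645802125359
wrist carrier_center [(0.9, [317.2, 165.4], [0.4883, 0.0113, 0.013])]
wrist mat [(0.77, [319.6, 163.5], [0.4853, 0.0122, 0.013])]
wrist nut_z [(0.68, [26.0, 301.6], [0.8189, -0.1751, 0.013]), (0.65, [55.9, 145.9], [0.6213, -0.2135, 0.013])]
wrist stage [(0.94, [80.0, 144.0], [0.6057, -0.1945, 0.013]), (0.81, [48.8, 288.3], [0.7859, -0.1597, 0.013])]
0.55 [321.1, 168.4]
((489.3875427246094, 13.284557342529297), (42.45998764038086, 65.42493438720703), 76.4920883178711)
side carrier_center [(0.9, [381.3, 233.8], [0.4858, 0.0144, 0.013])]
(array([0.48761313, 0.01152208, 0.01061943]), [np.float64(1.156644341755384), np.float64(0.5470087707091627)])
```

View pics/w3.png

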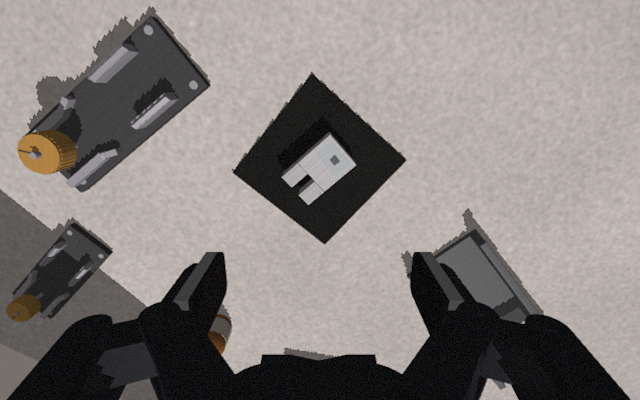

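The carrier lies flat on the mat at (321,168), about (0.490, 0.013), slot still away from the robot and towards the stud side. Next: regrasp by the ends.

Emit:
{"fn": "move_arm", "kwargs": {"series": [[[0,0.05,0,-0.06,1],[0,0.12,0,-0.12,1],[0,0.2,0,-0.18,1],[0,0.26,0,-0.24,1],[0,0.32,0,-0.29,1],[0,0.38,0,-0.329,1],[0,0.44,0,-0.329,1],[0,0.5,0,-0.329,1],[0,0.54,0,-0.329,1],[0,0.56,0,-0.329,1]]]}}

```text
clock: 11.33
ee_pos: [0.4896, 0.0128, 0.0181]
tcp_rot: [0.566, -0.565, -0.424, 0.425]
contact_force: [0.0, -0.1, -0.5]
width: 0.0853
```

Emit:
{"fn": "move_arm", "kwargs": {"series": [[[0,0.025,0,0,1],[0,0.045,0,0,1],[0,0.055,0,0,1],[0,0.055,0,0,0.8],[0,0.055,0,0,0.5],[0,0.055,0,0,0.3],[0,0.055,0,0,0],[0,0.055,0,0,0],[0,0.055,0,0,0],[0,0.055,0,0,0]]], "newtons": 50}}

```text
clock: 12.17
ee_pos: [0.4913, 0.0128, 0.0042]
tcp_rot: [-0.565, 0.565, 0.425, -0.425]
contact_force: [-2.5, -0.7, 5.8]
width: 0.0623
```

Emit:
{"fn": "move_arm", "kwargs": {"series": [[[0,-0.03,0,0,0],[0,-0.08,0,0,0],[0,-0.16,0,0,0],[0,-0.24,0,0,0],[0,-0.32,0,0,0],[0,-0.38,0,0,0],[0,-0.42,0,0,0],[0,-0.44,0,0,0],[0,-0.44,0,0,0],[0,-0.44,0,0,0]]]}}

```text
clock: 13.0
ee_pos: [0.4909, 0.0128, 0.1353]
tcp_rot: [-0.565, 0.565, 0.425, -0.425]
contact_force: [-0.4, -0.3, -0.6]
width: 0.0621
```

Run:
```python
from h import *
p,M=tool(); s=env.observe(); print(p.round(4),M.round(3).tolist(),s['contact_force'].round(1),s['width'],s['joint_pos'].round(2))
import pickle
c,o,im=look("wrist",["stage","nut_z","stage_lay","stage_home","carrier_center"],.012,"w4"); pickle.dump((c,o),open("w4.pkl","wb"))
```

```text
[0.4909 0.0128 0.1353] [[0.278, 0.0, -0.961], [0.961, 0.0, 0.278], [0.0, -1.0, -0.0]] [-0.4 -0.3 -0.6] 0.06207127533471365 [ 0.03  0.17 -0.46  0.94 -0.   -1.26]
wrist stage []
wrist nut_z []
wrist stage_lay []
wrist stage_home []
wrist carrier_center [(0.79, [317.7, 264.7], [0.512, 0.0905, 0.012])]
```

View pics/w4.png

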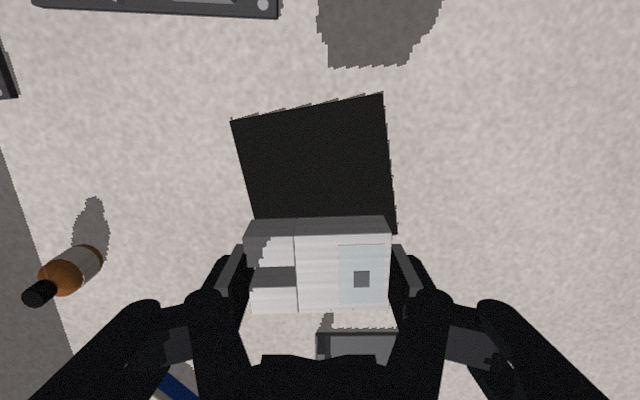

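The carrier is held squarely by its ends, slot to the left in the image (towards +x). Next I'll stand beside the channel and measure the stage from close by.

Emit:
{"fn": "move_arm", "kwargs": {"series": [[[-0.04,0,-0.04,0.01,0],[-0.1,0,-0.1,0.025,0],[-0.17,0,-0.17,0.025,0],[-0.23,0,-0.23,0.025,0],[-0.27,0,-0.265,0.025,0],[-0.287,0,-0.28,0.025,0],[-0.287,0,-0.28,0.025,0],[-0.287,0,-0.28,0.025,0],[-0.287,0,-0.28,0.025,0],[-0.287,0,-0.28,0.025,0]]]}}

```text
clock: 14.13
ee_pos: [0.5471, -0.0921, 0.1353]
tcp_rot: [0.576, -0.576, -0.41, 0.41]
contact_force: [0.8, -0.5, -1.5]
width: 0.0623
```

Run:
```python
from h import *
p,M=tool(); s=env.observe(); print(p.round(4),M.round(3).tolist())
import pickle
c,o,im=look("wrist",["stage","nut_z","stage_lay","stage_home","carrier_center"],.012,"w5"); pickle.dump((c,o,p,M),open("w5.pkl","wb"))
c3,o3=pickle.load(open("w3.pkl","rb"))
for a in ["stage","nut_z"]:
  for q in o[a][:2]:
    for r in o3[a][:2]: t=tri([(c,q),(c3,r)]); print(a,t[0].round(4),np.round(t[1],1))
b=cv2.resize(im[:, :],(800,500),interpolation=cv2.INTER_CUBIC); cv2.imwrite("pics/w5b.png",b)
```

```text
[ 0.5471 -0.0921  0.1353] [[0.327, -0.001, -0.945], [0.945, 0.0, 0.327], [0.0, -1.0, 0.001]]
wrist stage [(0.89, [201.1, 86.0], [0.6077, -0.1965, 0.012]), (0.73, [24.0, 192.4], [0.7919, -0.1665, 0.012])]
wrist nut_z [(0.88, [186.1, 80.8], [0.6171, -0.2039, 0.012])]
wrist stage_lay [(0.69, [313.1, 77.9], [0.5223, -0.1735, 0.012]), (0.66, [85.7, 182.5], [0.7361, -0.1569, 0.012])]
wrist stage_home [(0.78, [212.2, 81.3], [0.5979, -0.1969, 0.012]), (0.66, [25.1, 197.4], [0.7937, -0.1622, 0.012])]
wrist carrier_center [(0.74, [319.5, 263.1], [0.5707, -0.0164, 0.012])]
stage [ 0.6088 -0.1971  0.0078] [0.3 0.2]
stage [ 0.5644 -0.1313  0.1939] [169.5 108.3]
stage [ 0.5475 -0.1413  0.1949] [232.9 129.9]
stage [ 0.8068 -0.1667 -0.0041] [1.4 1. ]
nut_z [ 0.5616 -0.1316  0.2086] [200.3 121.1]
nut_z [ 0.6084 -0.2009  0.0346] [0.7 0.6]
```

View pics/w5b.png

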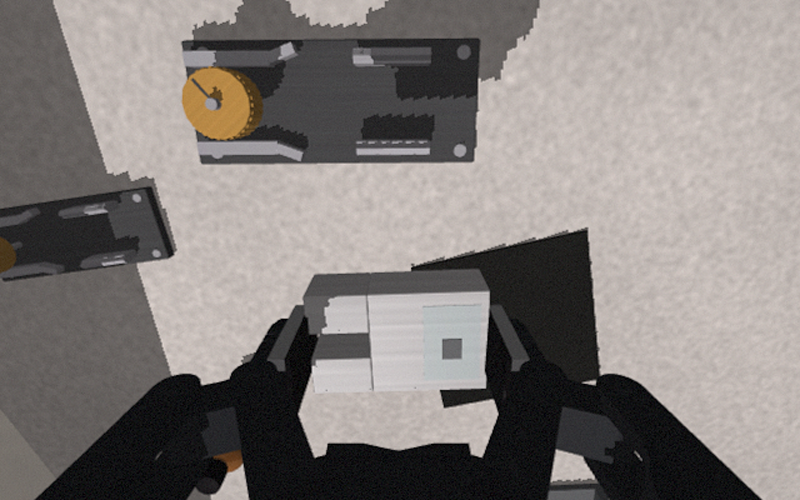

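```bash
cat >> h.py <<'E'
from scipy.optimize import least_squares
def fit(c,pix,pts,x0):
    pix=np.array(pix,float)
    def f(x):
        a=x[2]; 
        return np.concatenate([proj(c,[x[0]+np.cos(a)*q[0]-np.sin(a)*q[1],x[1]+np.sin(a)*q[0]+np.cos(a)*q[1],(x[3] if len(x)>3 else 0)+q[2]])-u for q,u in zip(pts,pix)])
    r=least_squares(f,x0,loss="soft_l1",x_scale=[.01]*2+[.1]+([.01] if len(x0)>3 else [])); return r.x,r.fun.reshape(-1,2).round(1)
E
python3 - <<'E'
from h import *
import pickle
c,o,p,M=pickle.load(open("w5.pkl","rb"))
pts=[(-.145,-.037,.012),(-.145,.037,.012),(.035,.037,.012),(.035,-.037,.012)]
x,r=fit(c,np.array([(479,40),(474,161),(202,162),(183,42)])*.8,pts,[.609,-.199,-.33]); print("stage",x.round(4),np.degrees(x[2]),r.tolist())
x4,r=fit(c,np.array([(479,40),(474,161),(202,162),(183,42)])*.8,pts,[.609,-.199,-.33,0]); print("stage z free",x4.round(4),np.degrees(x4[2]),r.tolist())
pc=[(.032,-.02,.01),(-.032,-.02,.01),(-.032,.02,.01),(.032,.02,.01)]
px=np.array([(304,296),(489,291),(487,388),(314,391)])*.8
for z in [p[2]+.009]:
    k,r=fit(c,px,[(a,b,d+z) for a,b,d in pc],[p[0],p[1],-.33]); print("carrier",k.round(4),np.degrees(k[2]),r.tolist())
k4,r=fit(c,px,pc,[p[0],p[1],-.33,.144]); print("carrier free",k4.round(4),np.degrees(k4[2]),r.tolist())
print("carrier rel tool", (M[:2,:].T@(k[:2]-p[:2])).round(4), "toolz yaw+pi",np.degrees(np.arctan2(-M[1,2],-M[0,2])))
lay=x[:2]-.092*np.array([np.cos(x[2]),np.sin(x[2])]); print("lay",lay.round(4),"delta in tool",(M[:2,:].T@(lay-k[:2])).round(4),"tcp target by tool",(M[:2,:].T@(lay-p[:2])).round(4))
E
```

```text
stage [ 0.6096 -0.1984 -0.3235] -18.534850797929206 [[1.7, -1.0], [0.6, 1.8], [-0.7, 2.6], [-1.2, -0.6]]
stage z free [ 0.61   -0.1991 -0.3245 -0.0035] -18.594601600151776 [[0.1, -0.8], [-1.0, 0.7], [0.3, 1.3], [0.3, -0.8]]
carrier [ 0.5463 -0.0908 -0.3011] -17.25420874611993 [[-0.8, -0.5], [1.7, -0.6], [-0.3, 0.5], [0.1, 1.6]]
carrier free [ 0.5467 -0.09   -0.3024  0.1427] -17.327557370306586 [[-0.1, -0.3], [0.5, -0.2], [-1.5, -0.1], [0.5, 0.8]]
carrier rel tool [0.001  0.     0.0012] toolz yaw+pi -19.05683605373295
lay [ 0.5224 -0.1691] delta in tool [-0.0818 -0.     -0.003 ] tcp target by tool [-0.0808 -0.     -0.0018]
```

Emit:
{"fn": "move_arm", "kwargs": {"series": [[[-0.05,0,0,0,0],[-0.13,0,-0.003,0,0],[-0.2,0,-0.007,0,0],[-0.25,0.02,-0.007,0,0],[-0.271,0.08,-0.007,0,0],[-0.271,0.15,-0.007,0,0],[-0.271,0.22,-0.007,0,0],[-0.271,0.27,-0.007,0,0],[-0.271,0.3,-0.007,0,0],[-0.271,0.3,-0.007,0,0]]]}}

```text
clock: 15.27
ee_pos: [0.5215, -0.1702, 0.0434]
tcp_rot: [0.577, -0.575, -0.409, 0.411]
contact_force: [-0.3, -0.0, -0.6]
width: 0.0627
```

Run:
```python
from h import *
p,M=tool(); s=env.observe(); print(p.round(4),M.round(3).tolist(),s['contact_force'])
import pickle
c,o,im=look("wrist",["carrier_center"],.052,"w6"); pickle.dump((c,o,p,M),open("w6.pkl","wb"))
ims=imaging.read_camera("side"); cv2.imwrite("pics/s6.png",ims)
b=cv2.resize(im[130:380,150:490],(800,588),interpolation=cv2.INTER_CUBIC); 
# predicted overlay
st=np.array([.6098,-.1988]);a=-.3237
def W(q): return [st[0]+np.cos(a)*q[0]-np.sin(a)*q[1],st[1]+np.sin(a)*q[0]+np.cos(a)*q[1],q[2]]
for x0,x1 in [(-.114,-.07),(-.02,.03)]:
  for y in (.0215,-.0215):
    h=.032 if x0<-.1 else .022
    P=[(proj(c,W((x,y,h)))-[150,130])*800/340 for x in (x0,x1)]
    cv2.line(b,tuple(int(v) for v in P[0]),tuple(int(v) for v in P[1]),(0,0,255),1)
cv2.imwrite("pics/w6b.png",b)
```

```text
[ 0.5215 -0.1702  0.0434] [[0.328, -0.003, -0.945], [0.945, 0.001, 0.328], [-0.0, -1.0, 0.004]] [-0.28943562 -0.01798157 -0.59236341]
wrist carrier_center [(0.6, [319.3, 265.2], [0.5218, -0.1671, 0.052])]
```

View pics/w6b.png

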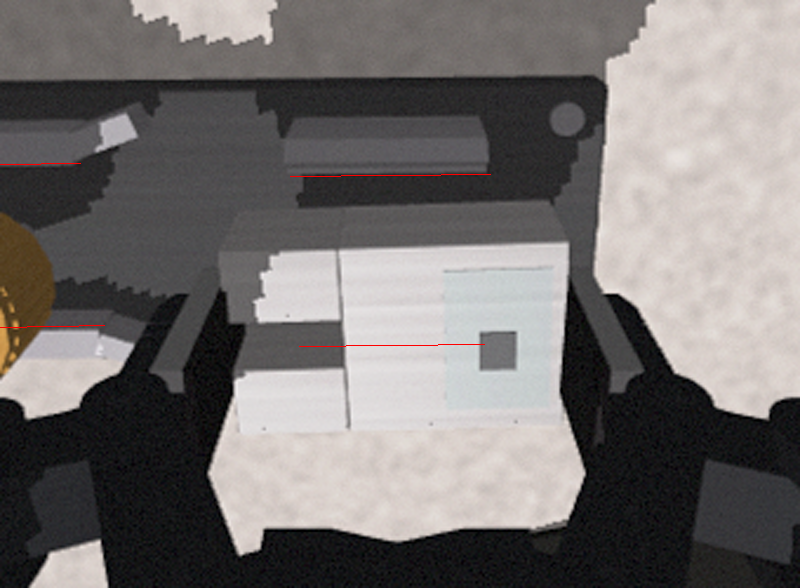

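Run:
```python
from h import *
import pickle
c,o,p,M=pickle.load(open("w6.pkl","rb"))
s=800/340; un=lambda u:(u[0]/s+150,u[1]/s+130)
st=np.array([.6098,-.1988]);a=-.3237
def W(q): return [st[0]+np.cos(a)*q[0]-np.sin(a)*q[1],st[1]+np.sin(a)*q[0]+np.cos(a)*q[1],q[2]]
z=lambda q:((proj(c,W(q))-[150,130])*s).round(0).tolist()
for q in [(-.145,-.037,.012),(-.1,-.037,.012),(-.114,-.0215,.012),(-.07,-.0215,.012),(-.114,-.0215,.027),(-.114,-.0215,.032),(-.114,-.0255,.032),(-.02,-.0215,.012),(-.02,-.0215,.022),(-.02,.0215,.012),(-.02,.0215,.022),(-.145,0,.012),(-.135,-.029,.012)]: print(q,z(q))
def S(u,zz):
    w=at_z(c,un(u),zz)[:2]-st; return (np.array([[np.cos(a),np.sin(a)],[-np.sin(a),np.cos(a)]])@w).round(4)
print("obs plate edge -y",S((300,80),.012),S((480,78),.012),"end",S((597,200),.012),"rail vertical bottom",S((300,173),.012),S((480,173),.012),"bevel edge",S((290,163),.027),S((485,163),.027))
pc=[(.032,-.02,.01),(-.032,-.02,.01),(-.032,.02,.01),(.032,.02,.01)]
px=[un(u) for u in [(220,251),(568,243),(560,427),(238,432)]]
k,r=fit(c,px,[(A,B,d+p[2]+.009) for A,B,d in pc],[p[0],p[1],-.33]); print("carrier",k.round(4),np.degrees(k[2]),r.tolist())
R2=np.array([[np.cos(a),np.sin(a)],[-np.sin(a),np.cos(a)]]); print("in stage",(R2@(k[:2]-st)).round(4),"tcp in stage",(R2@(p[:2]-st)).round(4))
```

```text
(-0.145, -0.037, 0.012) [612.0, 84.0]
(-0.1, -0.037, 0.012) [423.0, 85.0]
(-0.114, -0.0215, 0.012) [480.0, 146.0]
(-0.07, -0.0215, 0.012) [301.0, 148.0]
(-0.114, -0.0215, 0.027) [488.0, 167.0]
(-0.114, -0.0215, 0.032) [490.0, 175.0]
(-0.114, -0.0255, 0.032) [491.0, 158.0]
(-0.02, -0.0215, 0.012) [97.0, 150.0]
(-0.02, -0.0215, 0.022) [81.0, 163.0]
(-0.02, 0.0215, 0.012) [118.0, 305.0]
(-0.02, 0.0215, 0.022) [104.0, 326.0]
(-0.145, 0, 0.012) [600.0, 226.0]
(-0.135, -0.029, 0.012) [568.0, 116.0]
obs plate edge -y [-0.0706 -0.0385] [-0.1134 -0.0386] end [-0.1436 -0.0071] rail vertical bottom [-0.0695 -0.015 ] [-0.1141 -0.0146] bevel edge [-0.0694 -0.0229] [-0.1134 -0.0225]
carrier [ 0.5219 -0.1682 -0.3099] -17.755635835053575 [[-0.4, -0.1], [0.6, 0.1], [-0.2, -0.2], [-0.0, 0.3]]
in stage [-0.0931  0.001 ] tcp in stage [-0.0929 -0.001 ]
```

Emit:
{"fn": "move_arm", "kwargs": {"series": [[[0,0.01,0,0.007,0],[0,0.02,0,0.007,0],[0,0.03,0,0.007,0],[0,0.035,0,0.007,0],[0,0.04,0,0.007,0],[0,0.045,0,0.007,0],[0,0.05,0,0.007,0],[0,0.055,0,0.007,0],[0,0.06,0,0.007,0],[0,0.06,0,0.007,0]]]}}

```text
clock: 16.25
ee_pos: [0.5228, -0.1707, 0.0269]
tcp_rot: [0.579, -0.579, -0.406, 0.406]
contact_force: [0.0, -0.3, -1.4]
width: 0.0627
```

Emit:
{"fn": "move_arm", "kwargs": {"series": [[[0,0.006,0,0,0],[0,0.012,0,0,0],[0,0.018,0,0,0],[0,0.023,0,0,0],[0,0.028,0,0,0],[0,0.032,0,0,0],[0,0.035,0,0,0],[0,0.038,0,0,0],[0,0.04,0,0,0],[0,0.04,0,0,0]]]}}

```text
clock: 17.08
ee_pos: [0.523, -0.1707, 0.0152]
tcp_rot: [0.579, -0.579, -0.406, 0.406]
contact_force: [0.0, 1.0, -1.0]
width: 0.0625
```

Emit:
{"fn": "move_arm", "kwargs": {"series": [[[0,0.002,0,0,0],[0,0.004,0,0,0],[0,0.006,0,0,0],[0,0.007,0,0,0],[0,0.008,0,0,0],[0,0.009,0,0,0],[0,0.01,0,0,0],[0,0.01,0,0,0],[0,0.01,0,0,0],[0,0.01,0,0,0]]]}}

```text
clock: 17.92
ee_pos: [0.5231, -0.1708, 0.0132]
tcp_rot: [-0.579, 0.579, 0.406, -0.406]
contact_force: [-3.1, 1.0, 9.1]
width: 0.0624
```

Emit:
{"fn": "move_arm", "kwargs": {"series": [[[0,0,0,0,0.8],[0,0,0,0,0.85],[0,0,0,0,0.9],[0,0,0,0,0.95],[0,0,0,0,0.95],[0,-0.03,0,0,0.95],[0,-0.08,0,0,0.95],[0,-0.15,0,0,0.95],[0,-0.24,0,0,0.95],[0,-0.32,0,0,0.95]]]}}

```text
clock: 18.75
ee_pos: [0.5229, -0.1707, 0.1099]
tcp_rot: [0.579, -0.579, -0.406, 0.406]
contact_force: [1.1, -0.5, -0.6]
width: 0.081
```

Emit:
{"fn": "move_arm", "kwargs": {"series": [[[0,-0.05,0.02,0,0.4],[0,-0.08,0.1,0,0],[0,-0.08,0.2,0,0],[0,-0.08,0.26,0,0],[0,-0.08,0.28,0,0],[0,-0.08,0.28,0,0],[0,-0.08,0.28,0,0],[0,-0.08,0.28,0,0],[0,-0.08,0.28,0,0],[0,-0.08,0.28,0,0]]]}}

```text
clock: 19.58
ee_pos: [0.4449, -0.1424, 0.1322]
tcp_rot: [-0.579, 0.579, 0.406, -0.406]
contact_force: [-0.3, 0.8, 0.8]
width: 0.0001
```

Run:
```python
from h import *
import pickle
p,M=tool(); s=env.observe(); print(p.round(4),M.round(3).tolist(),s['contact_force'].round(1),s['width'])
c,o,im=look("wrist",["carrier_center","stage","nut_z"],.022,"w7"); pickle.dump((c,o,p,M),open("w7.pkl","wb"))
c2,o2,_=look("side",["carrier_center"],.022)
cv2.imwrite("pics/w7b.png",cv2.resize(im,(800,500),interpolation=cv2.INTER_CUBIC))
st=np.array([.6098,-.1988]);a=-.3237;R2=np.array([[np.cos(a),np.sin(a)],[-np.sin(a),np.cos(a)]])
print("tcp in stage",(R2@(p[:2]-st)).round(4),[(R2@(at_z(c,q,.022)[:2]-st)).round(4) for q in o["carrier_center"][:1]])
```

```text
[ 0.4449 -0.1424  0.1322] [[0.342, 0.0, -0.94], [0.94, -0.0, 0.342], [-0.0, -1.0, -0.0]] [-0.3  0.8  0.8] 5.7885055491997816e-05
wrist carrier_center [(0.72, [216.3, 189.4], [0.5236, -0.1684, 0.022])]
wrist stage [(0.68, [120.0, 184.0], [0.5961, -0.1996, 0.022])]
wrist nut_z [(0.9, [94.5, 194.4], [0.6207, -0.1989, 0.022])]
side carrier_center [(0.78, [388.9, 184.6], [0.5218, -0.1602, 0.022])]
tcp in stage [-0.1743  0.001 ] [array([-0.0914,  0.0014])]
```

View pics/w7b.png

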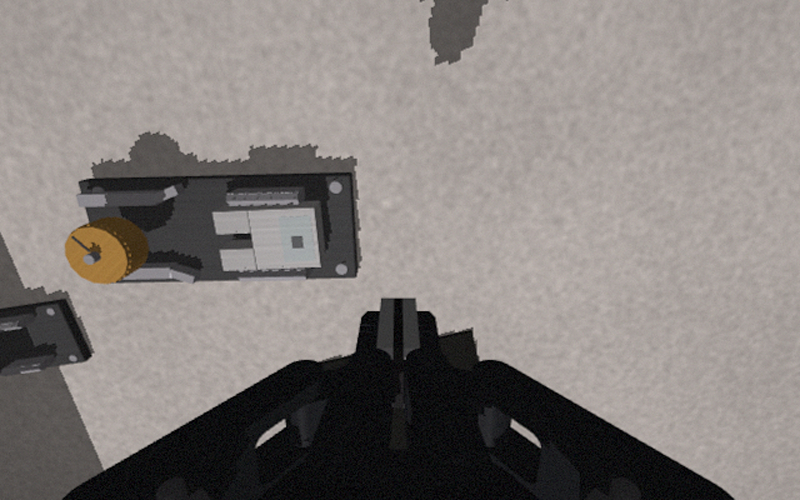

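The carrier lies flat between the first rails with its slot towards the stud, at (270,240). The shut fingers are behind it. Next I lower and push.

Emit:
{"fn": "move_arm", "kwargs": {"series": [[[0,0.06,0,-0.012,0],[0,0.14,0,-0.012,0],[0,0.22,0,-0.012,0],[0,0.3,0,-0.012,0],[0,0.35,0,-0.012,0],[0,0.375,0,-0.012,0],[0,0.38,-0.03,-0.012,0],[0,0.38,-0.06,-0.012,0],[0,0.38,-0.08,-0.012,0],[0,0.38,-0.09,-0.012,0]]]}}

```text
clock: 20.72
ee_pos: [0.4725, -0.1524, 0.0197]
tcp_rot: [-0.573, 0.575, 0.414, -0.412]
contact_force: [0.4, -0.8, -0.4]
width: -0.0002
```

Emit:
{"fn": "move_arm", "kwargs": {"series": [[[0,0,-0.015,0,0],[0,0,-0.03,0,0],[0,0,-0.05,0,0],[0,0,-0.07,0,0],[0,0,-0.09,0,0],[0,0,-0.11,0,0],[0,0,-0.13,0,0],[0,0,-0.15,0,0],[0,0,-0.17,0,0],[0,0,-0.18,0,0]]]}}

```text
clock: 21.55
ee_pos: [0.5219, -0.1689, 0.0183]
tcp_rot: [-0.574, 0.574, 0.413, -0.413]
contact_force: [-0.3, 0.1, 0.8]
width: 0.0001
```

```bash
cat > st.py <<'E'
from h import *
st=np.array([.6098,-.1988]);a=-.3237;R2=np.array([[np.cos(a),np.sin(a)],[-np.sin(a),np.cos(a)]])
def rep():
    p,M=tool(); s=env.observe(); print("tcp stage",(R2@(p[:2]-st)).round(4),p[2].round(4),"zdir",np.degrees(np.arctan2(-M[1,2],-M[0,2])).round(2),"f",(R2@s['contact_force'][:2]).round(1),s['contact_force'][2].round(1),s['width'].round(4),"q6",s['joint_pos'].round(2)[-1],s['clock'])
def car(cams,z=.022):
    for n in cams:
        c,o,im=look(n,["carrier_center"],z)
        for q in o["carrier_center"][:2]: print(n,"carrier in stage",(R2@(at_z(c,q,z)[:2]-st)).round(4))
E
python3 -c "
from st import *
rep(); car(['top','side','wrist'])"
```

```text
Traceback (most recent call last):
  File "st.py", line 4, in rep
    p,M=tool(); s=env.observe(); print("tcp stage",(R2@(p[:2]-st)).round(4),p[2].round(4),"zdir",np.degrees(np.arctan2(-M[1,2],-M[0,2])).round(2),"f",(R2@s['contact_force'][:2]).round(1),s['contact_force'][2].round(1),s['width'].round(4),"q6",s['joint_pos'].round(2)[-1],s['clock'])
                                                                                                                                                                                                                          ^^^^^^^^^^^^^^^^
AttributeError: 'float' object has no attribute 'round'
```

```bash
sed -i "s/s\['width'\].round(4)/round(s['width'],4)/" st.py; python3 -c "
from st import *
rep(); car(['top','side','wrist'])"
```

```text
tcp stage [-0.0929  0.0004] 0.0183 zdir -18.53 f [-0.3 -0. ] 0.8 0.0001 q6 -1.56 21.55
top carrier_center [(0.53, [381.8, 220.6], [0.5667, -0.1882, 0.022])]
top carrier in stage [-0.0443 -0.0036]
side carrier_center [(0.68, [376.2, 177.1], [0.5611, -0.1796, 0.022])]
side carrier in stage [-0.0523  0.0027]
wrist carrier_center [(0.9, [220.5, 253.6], [0.5644, -0.1844, 0.022])]
wrist carrier in stage [-0.0476 -0.0008]
```

Emit:
{"fn": "move_arm", "kwargs": {"series": [[[0,-0.015,0.005,0,0],[0,-0.015,0,0,0],[0,-0.015,-0.015,0,0],[0,-0.015,-0.03,0,0],[0,-0.015,-0.045,0,0],[0,-0.015,-0.06,0,0],[0,-0.015,-0.075,0,0],[0,-0.015,-0.09,0,0],[0,-0.015,-0.1,0,0],[0,-0.015,-0.1,0,0]]]}}

```text
clock: 22.68
ee_pos: [0.5496, -0.1781, 0.0229]
tcp_rot: [0.574, -0.574, -0.413, 0.413]
contact_force: [-2.3, 0.7, 3.6]
width: 0.0
```

```bash
python3 -c "
from st import *
rep(); car(['top','side','wrist'])"
```

```text
tcp stage [-0.0637  0.0004] 0.0229 zdir -18.53 f [-2.4 -0.1] 3.6 0.0 q6 -1.56 22.6833
top carrier_center []
side carrier_center [(0.58, [367.8, 170.3], [0.591, -0.2013, 0.022])]
side carrier in stage [-0.017  -0.0083]
wrist carrier_center [(0.76, [226.9, 249.1], [0.5913, -0.1934, 0.022])]
wrist carrier in stage [-0.0192 -0.0007]
```

Emit:
{"fn": "move_arm", "kwargs": {"series": [[[0,0,-0.004,0,0],[0,0,-0.008,0,0],[0,0,-0.011,0,0],[0,0,-0.014,0,0],[0,0,-0.017,0,0],[0,0,-0.017,0,0],[0,0,-0.017,0,0],[0,0,-0.017,0,0],[0,0,-0.017,0,0],[0,0,-0.017,0,0]]]}}

```text
clock: 23.82
ee_pos: [0.5538, -0.1796, 0.0227]
tcp_rot: [0.574, -0.574, -0.413, 0.413]
contact_force: [-4.1, 1.8, 3.6]
width: -0.0002
```

```bash
python3 -c "
from st import *
rep(); car(['wrist'])"
```

```text
tcp stage [-0.0592  0.0004] 0.0227 zdir -18.53 f [-4.5  0.4] 3.6 -0.0002 q6 -1.56 23.8167
wrist carrier_center [(0.64, [230.1, 245.0], [0.5934, -0.1966, 0.022])]
wrist carrier in stage [-0.0162 -0.0031]
```

Emit:
{"fn": "move_arm", "kwargs": {"series": [[[0,0,-0.003,0,0],[0,0,-0.006,0,0],[0,0,-0.009,0,0],[0,0,-0.011,0,0],[0,0,-0.013,0,0],[0,0,-0.013,0,0],[0,0,-0.013,0,0],[0,0,-0.013,0,0],[0,0,-0.013,0,0],[0,0,-0.013,0,0]]]}}

```text
clock: 24.75
ee_pos: [0.5569, -0.1806, 0.0227]
tcp_rot: [0.574, -0.574, -0.413, 0.413]
contact_force: [-4.5, 1.9, 5.8]
width: -0.0001
```

Emit:
{"fn": "move_arm", "kwargs": {"series": [[[0,0,-0.003,0,0],[0,0,-0.006,0,0],[0,0,-0.008,0,0],[0,0,-0.01,0,0],[0,0,-0.01,0,0],[0,0,-0.01,0,0],[0,0,-0.01,0,0],[0,0,-0.01,0,0],[0,0,-0.01,0,0],[0,0,-0.01,0,0]]]}}

```text
clock: 25.58
ee_pos: [0.5573, -0.1807, 0.0226]
tcp_rot: [0.576, -0.572, -0.412, 0.414]
contact_force: [-12.1, 4.3, 11.9]
width: -0.0001
```

```bash
python3 -c "
from st import *
rep(); car(['wrist','side'])
im=imaging.read_camera('wrist'); cv2.imwrite('pics/w8b.png',cv2.resize(im[110:360,60:400],(800,588),interpolation=cv2.INTER_CUBIC))"
```

```text
tcp stage [-0.0555  0.0004] 0.0226 zdir -18.53 f [-12.8   0.2] 11.9 -0.0001 q6 -1.56 25.5833
wrist carrier_center [(0.63, [229.0, 248.5], [0.5978, -0.1962, 0.022])]
wrist carrier in stage [-0.0122 -0.0014]
side carrier_center [(0.5, [362.9, 169.4], [0.6042, -0.2003, 0.022])]
side carrier in stage [-0.0048 -0.0032]
```

View pics/w8b.png

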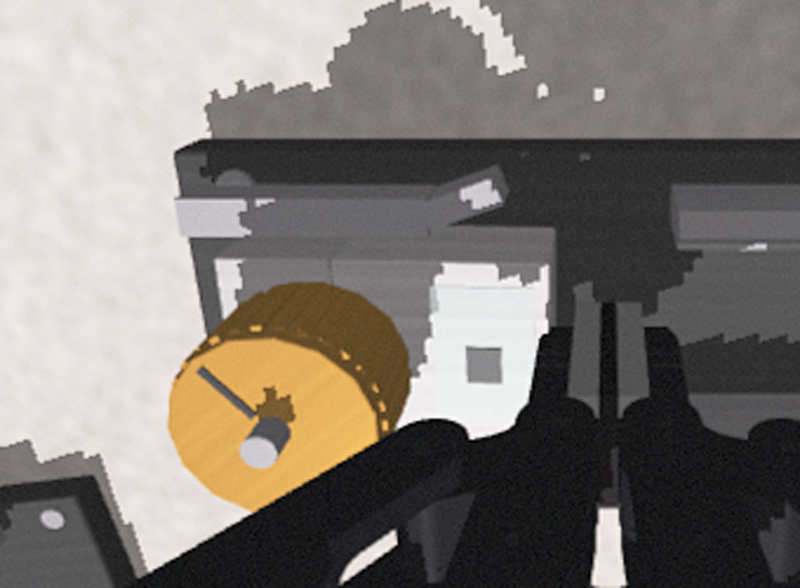

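Emit:
{"fn": "move_arm", "kwargs": {"series": [[[0,0,0.03,0,0],[0,0,0.05,0,0],[0,-0.06,0.05,0,0],[0,-0.15,0.05,0,0],[0,-0.25,0.05,0,0.5],[0,-0.33,0.02,0,0.7],[0,-0.37,-0.05,0,0.8],[0,-0.37,-0.1,0,0.8],[0,-0.37,-0.14,0,0.8],[0,-0.37,-0.14,0,0.8]]]}}

```text
clock: 26.67
ee_pos: [0.6032, -0.1961, 0.1343]
tcp_rot: [-0.573, 0.575, 0.414, -0.412]
contact_force: [-0.8, 0.2, 0.2]
width: 0.068
```

Run:
```python
from st import *
import pickle
rep(); car(['side'])
c,o,im=look("wrist",["carrier_center","nut_z","stage"],.022,"w9",3)
c7,o7,_,_=pickle.load(open("w7.pkl","rb"));c5,o5,_,_=pickle.load(open("w5.pkl","rb"))
for L in [[(c,o),(c7,o7),(c5,o5)],[(c,o),(c5,o5)],[(c7,o7),(c5,o5)]]:
    if all(x[1]["nut_z"] for x in L):
        t=tri([(x[0],x[1]["nut_z"][0]) for x in L]); print("nut",t[0].round(4),(R2@(t[0][:2]-st)).round(4),np.round(t[1],1))
for cc,oo,ph in [(c7,trace,"w7")]: pass
t=trace("nut_z","wrist")
for d in t[:2]: print(round(d["score"],2),np.round(d["xy"]),(R2@(at_z(c,d["xy"],.05)[:2]-st)).round(4))
cv2.imwrite("pics/w9b.png",cv2.resize(im,(800,500),interpolation=cv2.INTER_CUBIC))
```

```text
tcp stage [-0.0071  0.0004] 0.1343 zdir -18.53 f [-0.9 -0.1] 0.2 0.068 q6 -1.56 26.6667
side carrier_center [(0.68, [367.4, 169.2], [0.5937, -0.2059, 0.022])]
side carrier in stage [-0.013  -0.0119]
wrist carrier_center [(0.96, [318.7, 183.6], [0.5974, -0.1967, 0.022])]
wrist nut_z [(0.91, [111.7, 282.3], [0.8071, -0.1671, 0.022]), (0.87, [303.1, 189.6], [0.6113, -0.1958, 0.022]), (0.69, [319.8, 181.1], [0.5959, -0.1984, 0.022])]
wrist stage [(0.81, [301.0, 180.4], [0.6104, -0.2039, 0.022]), (0.7, [127.8, 266.1], [0.7849, -0.1775, 0.022])]
nut [ 0.5868 -0.2094  0.1525] [-0.0185 -0.0173] [226.7 155.8  98.7]
nut [ 0.5867 -0.2137  0.2078] [-0.0171 -0.0215] [230.2 312.8]
nut [ 0.6075 -0.2     0.0385] [-0.0018 -0.0019] [0.1 0.1]
0.77 [107. 289.] [0.1614 0.0807]
0.7 [303. 192.] [-0.0009 -0.004 ]
```

View pics/w9b.png

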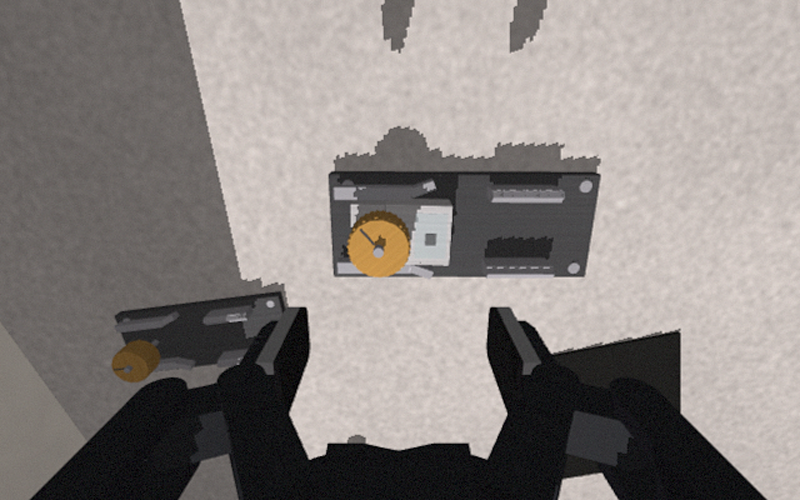

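Run:
```python
from st import *
c=cam("wrist")
S=lambda u,z:(R2@(at_z(c,np.array(u)*.8,z)[:2]-st)).round(4)
p,M=tool()
print("nut top",S((379,249),.0567),"stud",S((378,251),.062),"carrier rear",S((451.5,235),.032),"front",S((349,235),.032),"tcp",(R2@(p[:2]-st)).round(4))
```

```text
nut top [-0.0011 -0.0004] stud [-0.0008 -0.001 ] carrier rear [-0.0464 -0.0012] front [ 0.0191 -0.0011] tcp [-0.0109  0.0004]
```

Slot is on the stud; the carrier's rear edge reads -46 mm, so it is home. The nut reads about (0, -0.5) mm. Next I centre, descend and grip it.

Emit:
{"fn": "move_arm", "kwargs": {"series": [[[-0.002,0,-0.03,0,0.8],[-0.002,0.03,-0.036,0,0.8],[-0.002,0.1,-0.036,0,0.8],[-0.002,0.17,-0.036,0,0.8],[-0.002,0.23,-0.036,0,0.8],[-0.002,0.27,-0.036,0,0.8],[-0.002,0.3,-0.036,0,0.8],[-0.002,0.315,-0.036,0,0.8],[-0.002,0.323,-0.036,0,0.8],[-0.002,0.323,-0.036,0,0.8]]]}}

```text
clock: 27.85
ee_pos: [0.6106, -0.1993, 0.0369]
tcp_rot: [-0.574, 0.574, 0.413, -0.413]
contact_force: [0.3, 0.4, -0.1]
width: 0.0685
```

Emit:
{"fn": "move_arm", "kwargs": {"series": [[[0,0,0,0,0.6],[0,0,0,0,0.4],[0,0,0,0,0],[0,0,0,0,0],[0,0,0,0,0],[0,0,0,0,0],[0,0,0,0,0],[0,0,0,0,0],[0,0,0,0,0],[0,0,0,0,0]]], "newtons": 60}}

```text
clock: 28.68
ee_pos: [0.6109, -0.1994, 0.0382]
tcp_rot: [-0.574, 0.574, 0.413, -0.413]
contact_force: [-2.6, 1.2, 5.5]
width: 0.034
```

```bash
python3 -c "
from st import *
rep()"
```

```text
tcp stage [ 0.0013 -0.0002] 0.0382 zdir -18.53 f [-2.8  0.3] 5.5 0.034 q6 -1.56 28.6833
```

Emit:
{"fn": "move_arm", "kwargs": {"series": [[[0,0,-0.002,0.04,0],[0,0.001,0,0.095,0],[0,0.001,0,0.15,0],[0,0.002,0,0.205,0],[0,0.003,0,0.26,0],[0,0.003,0,0.315,0],[0,0.004,0,0.37,0],[0,0.004,0,0.425,0],[0,0.005,0,0.48,0],[0,0.005,0,0.52,0]]]}}

```text
clock: 29.52
ee_pos: [0.6118, -0.2004, 0.0366]
tcp_rot: [-0.704, 0.706, 0.055, -0.053]
contact_force: [1.8, -2.5, 1.6]
width: 0.0343
```

```bash
python3 -c "
from st import *
rep(); print(env.observe()['torque'].round(2))"
```

```text
tcp stage [ 0.0024 -0.0008] 0.0366 zdir -81.25 f [ 2.5 -1.8] 1.6 0.0343 q6 -0.47 29.5167
[-0.57 -0.27  0.03]
```

Emit:
{"fn": "move_arm", "kwargs": {"series": [[[0,0,0,0.04,0],[0,0.001,0,0.09,0],[0,0.001,0,0.14,0],[0,0.002,0,0.19,0],[0,0.003,0,0.24,0],[0,0.003,0,0.28,0],[0,0.004,0,0.32,0],[0,0.004,0,0.35,0],[0,0.004,0,0.38,0],[0,0.004,0,0.4,0]]], "newtons": 90}}

```text
clock: 30.35
ee_pos: [0.6116, -0.2014, 0.036]
tcp_rot: [-0.665, 0.668, -0.235, 0.238]
contact_force: [-1.0, -5.4, 6.8]
width: 0.033
```

```bash
python3 -c "
from st import *
rep(); print(env.observe()['torque'].round(2))"
```

```text
tcp stage [ 0.0026 -0.0019] 0.036 zdir -129.1 f [ 0.8 -5.4] 6.8 0.033 q6 0.37 30.35
[-1.03  0.35  0.43]
```

Emit:
{"fn": "move_arm", "kwargs": {"series": [[[0,0,0,0.03,0],[0,0,0,0.06,0],[0,0,0,0.09,0],[0,0.001,0,0.12,0],[0,0.001,0,0.15,0],[0,0.001,0,0.17,0],[0,0.002,0,0.18,0],[0,0.002,0,0.18,0],[0,0.002,0,0.18,0],[0,0.002,0,0.18,0]]], "newtons": 110}}

```text
clock: 31.18
ee_pos: [0.6127, -0.2044, 0.0361]
tcp_rot: [-0.608, 0.613, -0.354, 0.36]
contact_force: [0.4, -12.1, 5.5]
width: 0.0327
```

```bash
python3 -c "
from st import *
rep(); print(env.observe()['torque'].round(2))
im=imaging.read_camera('wrist'); cv2.imwrite('pics/w10.png',cv2.resize(im,(800,500)))"
```

```text
tcp stage [ 0.0045 -0.0043] 0.0361 zdir -150.69 f [  4.2 -11.4] 5.5 0.0327 q6 0.74 31.1833
[-2.95 -0.07 -0.25]
```

Emit:
{"fn": "move_arm", "kwargs": {"series": [[[0,0,0,0,0.5],[0,0,0,0,0.7],[0,0,0,0,0.8],[0,0,0,0,0.8],[0,-0.05,0,0,0.8],[0,-0.12,0,0,0.8],[0,-0.2,0,0,0.8],[0,-0.28,0,-0.05,0.8],[0,-0.32,0,-0.1,0.8],[0,-0.32,0,-0.15,0.8]]]}}

```text
clock: 32.07
ee_pos: [0.6126, -0.1994, 0.1333]
tcp_rot: [0.66, -0.659, 0.253, -0.256]
contact_force: [1.0, -0.6, 0.7]
width: 0.0687
```

Emit:
{"fn": "move_arm", "kwargs": {"series": [[[0,0,0,-0.05,0.8],[0,0,0,-0.1,0.8],[0,0,0,-0.15,0.8],[0,0,0,-0.2,0.8],[0,0,0,-0.25,0.8],[0,0,0,-0.3,0.8],[0,0,0,-0.35,0.8],[0,0,0,-0.4,0.8],[0,0,0,-0.45,0.8],[0,0,0,-0.5,0.8]]]}}

```text
clock: 32.9
ee_pos: [0.6102, -0.1987, 0.1293]
tcp_rot: [0.699, -0.698, -0.109, 0.109]
contact_force: [0.2, 0.1, 0.3]
width: 0.0681
```

Run:
```python
from st import *
import pickle
imaging.read_camera("top"); rep()
c=cam("wrist"); im=imaging.read_camera("wrist"); cv2.imwrite("pics/w11.png",im); pickle.dump(c,open("w11.pkl","wb"))
rep()
u=proj(c,[st[0],st[1],.055]); print(u); x,y=int(u[0]),int(u[1])
b=cv2.resize(im[max(0,y-80):y+80,x-110:x+110],(800,582),interpolation=cv2.INTER_CUBIC); cv2.imwrite("pics/w11b.png",b)
```

```text
tcp stage [0.0004 0.0003] 0.1292 zdir -71.94 f [ 0.3 -0.1] 0.5 0.0681 q6 -0.63 32.95
tcp stage [0.0004 0.0002] 0.1293 zdir -72.48 f [0.2 0.1] -0.4 0.0686 q6 -0.62 33.0
[316.1007791  202.43167025]
```

View pics/w11b.png

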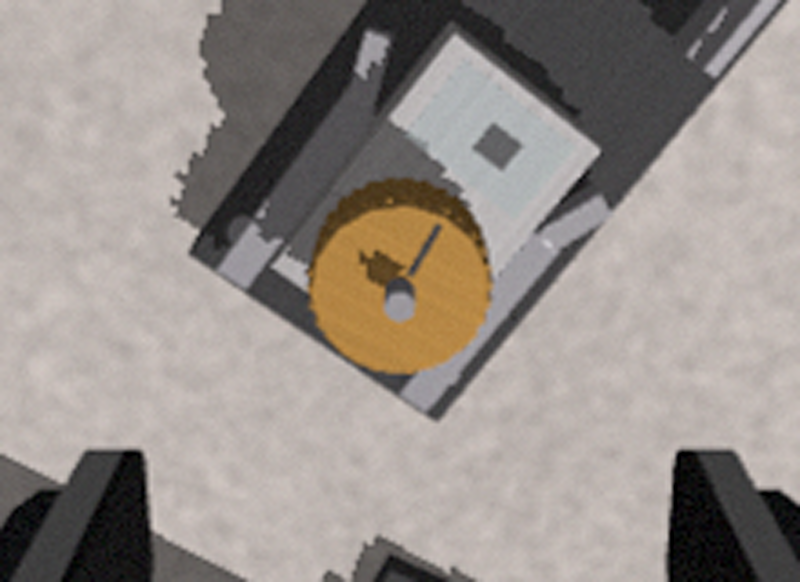

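Run:
```python
from st import *
import pickle
def ang(c,tip,cen,z):
    d=at_z(c,tip,z)[:2]-at_z(c,cen,z)[:2]; d=R2@d; return np.degrees(np.arctan2(d[1],d[0])),np.linalg.norm(d)
c5=pickle.load(open("w5.pkl","rb"))[0];c7=pickle.load(open("w7.pkl","rb"))[0];c11=pickle.load(open("w11.pkl","rb"))
L=lambda *u:np.array(u)*.8
print("w5",ang(c5,L(193,80),L(211,98),.0567)); print("w7",ang(c7,L(75,237),L(90,251),.0567))
s=220/800; f=lambda u,v:(316-110+u*s,202-80+v*s)
print("w11",ang(c11,f(438,227),f(412,273),.053),ang(c11,f(438,227),f(400,291),.053))
S=lambda u,z:(R2@(at_z(c11,f(*u),z)[:2]-st)).round(4)
# nut centre & radius at z, to check height
print("nut L/R radius",[(np.linalg.norm(S((309,290),z)-S((491,290),z))/2).round(4) for z in (.05,.053,.057)])
print("carrier rear",S((455,25),.032),S((600,150),.032),"mid rear",S((527,88),.032), "stud", S((400,300),.062))
```

```text
w5 (np.float64(-47.94939340314563), np.float64(0.01183724158688316))
w7 (np.float64(-53.69751951918612), np.float64(0.010722943608517107))
w11 (np.float64(-171.35880456808135), np.float64(0.010817993714311292)) (np.float64(-172.56343353599695), np.float64(0.01530255647378366))
nut L/R radius [np.float64(0.0184), np.float64(0.0182), np.float64(0.0178)]
carrier rear [-0.0463 -0.0207] [-0.0439  0.0195] mid rear [-0.045  -0.0009] stud [-0.0008 -0.0006]
```

Mark reading: the nut followed about 120–124° of the 132° turned, so I may have reached the stop or slipped. I'll re-grip and turn again to feel for the stop.

Emit:
{"fn": "move_arm", "kwargs": {"series": [[[0,0.08,0,0,0.8],[0,0.17,0,0,0.8],[0,0.24,0,0,0.8],[0,0.28,0,0,0.8],[0,0.3,0,0,0.8],[0,0.309,0,0,0.6],[0,0.309,0,0,0.4],[0,0.309,0,0,0],[0,0.309,0,0,0],[0,0.309,0,0,0]]], "newtons": 110}}

```text
clock: 33.83
ee_pos: [0.6114, -0.2002, 0.0387]
tcp_rot: [-0.698, 0.7, 0.108, -0.106]
contact_force: [-2.1, -3.8, 6.2]
width: 0.032
```

Emit:
{"fn": "move_arm", "kwargs": {"series": [[[0,0,0,0,0],[0,0,0,0,0],[0,0,0,0,0],[0,0,0,0.02,0],[0,0,0,0.04,0],[0,0,0,0.06,0],[0,0,0,0.08,0],[0,0,0,0.1,0],[0,0,0,0.1,0],[0,0,0,0.1,0]]]}}

```text
clock: 34.67
ee_pos: [0.615, -0.2002, 0.0386]
tcp_rot: [-0.706, 0.707, 0.037, -0.031]
contact_force: [8.4, -3.3, -3.8]
width: 0.0319
```

```bash
python3 -c "
from st import *
rep(); print(env.observe()['torque'].round(2),env.observe()['tau'].round(2))"
```

```text
tcp stage [0.0054 0.0004] 0.0386 zdir -84.53 f [ 9.  -0.5] -3.8 0.0319 q6 -0.41 34.6667
[-0.75 -2.2   0.01] [ 6.000e-02 -6.201e+01  2.459e+01  4.430e+00  3.000e-02 -1.000e-02]
```

Emit:
{"fn": "move_arm", "kwargs": {"series": [[[0,0,0,0.03,0],[0,0,0,0.06,0],[0,0,0,0.09,0],[0,0,0,0.12,0],[0,0,0,0.14,0],[0,0,0,0.15,0],[0,0,0,0.15,0],[0,0,0,0.15,0],[0,0,0,0.15,0],[0,0,0,0.15,0]]]}}

```text
clock: 35.5
ee_pos: [0.6214, -0.2028, 0.0394]
tcp_rot: [-0.701, 0.704, -0.07, 0.084]
contact_force: [26.9, -11.1, -17.9]
width: 0.0306
```

```bash
python3 -c "
from st import *
rep(); print(env.observe()['torque'].round(2),env.observe()['tau'].round(2))"
```

```text
tcp stage [ 0.0122 -0.0001] 0.0394 zdir -102.56 f [29. -2.] -17.9 0.0306 q6 -0.1 35.5
[-2.04 -5.7  -0.11] [  1.54 -67.43  17.58  12.57   0.43  -0.07]
```

Emit:
{"fn": "move_arm", "kwargs": {"series": [[[0,0,0,0,0.3],[0,0,0,0,0.5],[0,0,0,0,0.7],[0,0,0,0,0.8],[0,0,0,0,0.8],[0,-0.05,0,0,0.8],[0,-0.13,0,0,0.8],[0,-0.22,0,0,0.8],[0,-0.3,0,0,0.8],[0,-0.31,0,0,0.8]]]}}

```text
clock: 36.33
ee_pos: [0.6127, -0.1996, 0.135]
tcp_rot: [-0.703, 0.703, -0.075, 0.079]
contact_force: [1.3, -0.7, 1.0]
width: 0.0683
```

```bash
cat > mark.py <<'E'
from st import *
def mark(im,c,zt,cen=(-.0005,-.0005)):
    # rectify nut top: stage frame polar sampling, find darkest radial line r 6..14 mm
    th=np.radians(np.arange(-180,180,2)); rr=np.arange(.007,.0145,.0005); g=cv2.cvtColor(im,cv2.COLOR_BGR2GRAY).astype(np.float32)
    hs=cv2.cvtColor(im,cv2.COLOR_BGR2HSV)[:,:,1].astype(np.float32)
    U=np.array([[proj(c,[*(st+R2.T@(np.array(cen)+r*np.array([np.cos(t),np.sin(t)]))),zt]) for r in rr] for t in th],np.float32)
    v=cv2.remap(hs,U[...,0],U[...,1],cv2.INTER_LINEAR).mean(1)
    i=np.argsort(v)[:8]; return [(int(np.degrees(th[k]).round()),int(v[k])) for k in i],int(np.median(v))
E
python3 - <<'E'
from mark import *
import pickle
for n,k,z in [("w5",0,.0567),("w7",0,.0567),("w11",None,.0535)]:
    c=pickle.load(open(n+".pkl","rb")); c=c[0] if k==0 else c
    print(n,mark(cv2.imread(f"pics/{n}.png"),c,z))
imaging.read_camera("side"); rep()
c=cam("wrist"); im=imaging.read_camera("wrist"); cv2.imwrite("pics/w12.png",im); pickle.dump(c,open("w12.pkl","wb")); rep()
print("now",mark(im,c,.0535)); car(["wrist","side"])
u=proj(c,[st[0],st[1],.055]); x,y=int(u[0]),int(u[1]); print(x,y)
b=cv2.resize(im[max(0,y-80):y+80,x-110:x+110],(800,582),interpolation=cv2.INTER_CUBIC); cv2.imwrite("pics/w12b.png",b)
E
```

```text
w5 ([(-44, 36), (-46, 51), (-42, 67), (-48, 94), (-40, 108), (-38, 135), (-50, 137), (-36, 148)], 157)
w7 ([(-48, 45), (-46, 46), (-44, 79), (-50, 79), (-42, 112), (26, 122), (24, 122), (-52, 122)], 158)
w11 ([(-172, 42), (-174, 49), (-170, 83), (-176, 90), (-168, 126), (-178, 126), (-166, 146), (-180, 147)], 157)
tcp stage [0.0025 0.0001] 0.1336 zdir -102.52 f [0.1 0.8] 1.0 0.0683 q6 -0.1 36.3833
tcp stage [0.0014 0.    ] 0.1315 zdir -102.52 f [-0.3 -0.2] -0.5 0.0684 q6 -0.1 36.4333
now ([(-168, 49), (-170, 70), (-166, 73), (-172, 112), (-164, 117), (-174, 138), (-162, 142), (10, 147)], 157)
wrist carrier_center [(0.62, [317.4, 173.2], [0.5968, -0.1955, 0.022])]
wrist carrier in stage [-0.0134 -0.001 ]
side carrier_center [(0.61, [364.1, 174.6], [0.5931, -0.1782, 0.022])]
side carrier in stage [-0.0223  0.0142]
316 197
```

Run:
```python
from mark import *
c,o,im=look("top",["spare_center","vial_mid","slidebox_mid"],.02,None,1)
c=cam("wrist"); im=imaging.read_camera("wrist"); print("mark",mark(im,c,.0535)); rep()
print(env.hand_in())
```

```text
top spare_center [(0.69, [190.5, 230.2], [0.5283, 0.3187, 0.02])]
top vial_mid []
top slidebox_mid [(0.71, [387.4, 206.3], [0.6062, -0.204, 0.02])]
mark ([(-168, 48), (-170, 69), (-166, 72), (-172, 110), (-164, 115), (-162, 141), (-174, 143), (2, 145)], 157)
tcp stage [ 0.0002 -0.0001] 0.1291 zdir -102.53 f [ 0.1 -0.6] 0.0 0.0681 q6 -0.1 36.8833
the job is handed in; nothing more can be done
None
```

I moved the slotted carrier from the rack to the mat and let go. I then took it again by its ends, laid it in the channel of the largest stage and pushed it home with shut fingers. Finally I screwed the nut down clockwise and handed the job in at about 37 s of the 72 allowed.

**Carrier:** the last wrist view puts its centre 13.4 mm before the stud, where home is 13, and 1 mm off the centre line. The push stopped firmly at about 13 N. Side-camera readings of the partly hidden carrier disagreed by up to about 14 mm. I trusted the wrist view and the stop force instead.

**Nut:** its mark turned about 123–126° in all. A second grip turned the hand another 30° without moving the nut further; the pads slid off sideways at about 30 N, so I took it to be at its stop. Joint 2.93–3.0 rad rests on the mark pointing along the stage's +x at joint 0, which fits the known start range but was not checked. The last look read about 4° less than the one after the first grip. I could not measure how hard the nut presses on the carrier.

**Other things:** the spare carrier read unchanged to within about 5 mm. In the last top picture the network missed the vial and mistook the stage for the slide box, so I did not confirm those two. No move went near either of them. The arm was clear of everything and still at hand-in. I viewed 11 pictures, one over the budget.

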